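# Cover the open valve ports of the stripped-down anaesthesia machine

### The arm

A 6-joint arm with a two-finger parallel gripper is mounted at the origin on the work surface. World frame = base frame: x ahead of the robot, y to its left, z up, the work surface at z = 0. Lengths are in m, angles in rad, forces in N, time in s.
With the tool pointing down it reaches from about 0.375 to 0.9 m from the base axis. Payload 3.1 kg.
Tool frame: the origin (TCP) lies where the fingers leave the gripper's body, on its centre line; the fingertips stand 73 mm ahead of it and the grasp point (between the pads) lies 54 mm ahead of it; z points along the fingers, y is the line along which they close (so a half turn about z gives the same grasp; the last joint's range is limited). The gripper opens to 85 mm and grips with 20 to 120 N. Pads are 22 mm wide; open, the fingers measure 114 mm over their backs; the gripper's body (76 mm by 85 mm) begins 54 mm behind the grasp point. The pads swing forward as they close: fully open they stand 13 mm farther back than shut.
Start: joints at [1.036, 0.527, 1.433, -0, 1.181, -0.178], TCP at [0.218, 0.586, 0.304] pointing down, gripper open.
Joint ranges: [-3.08, 3.08], [-0.75, 2.2], [0.22, 2.44], [-1.43, 4.57], [0, 2.65], [-2.85, 2.85]. Speed limits (rad/s): [2.79, 2.79, 3.14, 3.14, 3.14, 3.14].

### API

Orientations are given as a unit quaternion [x, y, z, w].
In Python, from station import manip gives the robot as it stands.
- The arm moves only by the shell command python3 -m crank 'ROWS' [FORCE]. ROWS is JSON, a list of rows, each an object with "dp": the shift along the tool's x, y, z normalised to -1 to 1, where 1 is 50 cm, a list of three; "delta_rot": the turn, a rotation vector about the tool's x, y, z normalised to -1 to 1, where 1 is 2 pi rad, a list of three; "fingers": the opening, from -1 (shut) to 1 (fully open). A call has 1 to 12 rows; each row shifts and turns the commanded pose from where the row before left it, along the tool's axes as they then stand; what a row does not reach is not made up. A row lasts 1/12 s, in which the tool goes at most 41.7 mm and 7.16 degrees, less where a joint would pass 70% of its speed; a pose out of reach is approached as far as the arm can. A call with a number of a shift or a turn outside -1 to 1 is refused whole. A call with a gripper value outside its range is refused whole. The fingers move at their own pace and stop on an object; FORCE is the grip in N (left out, the last holds). Time passes only in rows, so rows that do not move let the fingers close. It gives the time, the measured TCP pose, the force, the opening and the grip force at its end, in the units of the state.
- manip.sense(): the state, without advancing time (a new reading comes with each control period).
- manip.snapshot(name): name is "scene" or "top" or "wrist"; returns (picture, depth): 400x640x3 uint8, red, green, blue; 400x640 float32, m along the optical axis (not along the pixel's ray), 0 where there is no reading.
- manip.camera_model(name): a dict with "fx", "fy", "cx", "cy" (pixels), "k1" (the pictures are not rectified: a ray, as slopes to the right and down, at radius r is drawn at 1 + k1 r^2 times it, then the intrinsics apply), "origin" and "attitude" of the camera in the world. Camera axes: x right, y up, looking along -z (the intrinsics and any distortion apply to the point x, -y, -z); pixel columns grow to the right and rows downward; lengths in m; the calibration is good to about 2 mm. A picture is of the moment at which its call begins: read the wrist's pose just before it. camera_model takes no time and is no camera call; for the wrist camera it gives the pose at the moment of the call.
- manip.sign_off(): hands the job in; it is judged then, once.
The state is a dict: "t": time; "q": joint angles; "qd": joint speeds; "tau": joint torques, N m; "tcp_pos": TCP position; "tool_rot": TCP orientation; "force": force on the tool from outside, world axes, zero at the start; "ft_torque": the same for the moment, N m; "finger_gap": opening from 0.0 (shut) to 1.0 (fully open); "gripper_force": force on a finger pad.
Only numpy, scipy, OpenCV 4.12 (cv2) and the standard library are available. Lean on these libraries where they do the work, as an engineer would, in place of code of your own. Each camera call takes 0.05 s, during which the arm holds its last target. There are 200 camera calls.

### The job

Before the machine is left for the night, close its four open valve ports against dust: put on each port the round knobbed cover of its own size (widest on widest, and so on down), lying flat on the collar, knob up and centred so that the bore is wholly covered. Keep every cover knob-up while handling it, and leave the square plate and the plain cylinder standing where they are.

Things in the scene. Friction and masses are not known exactly. Their poses are not given: they have to be found in the camera images.
- cover_xl_center (a point): Loose dust cover, the widest of the four: a round flat aluminium disc 84 mm across and 8 mm thick with a plain round black knob, 22 mm across, standing on its middle; 46 mm tall in all (knob from 8 to 46 mm above the underside). The point is on the axis, half-way up, 23 mm above the underside; z is up along the knob. About 140 g, give or take 30 percent. Starts upright on the deck. Pick it by the knob.
- cover_l_center (a point): Loose dust cover, the second widest: a round flat aluminium disc 68 mm across and 8 mm thick with a plain round black knob, 22 mm across, standing on its middle; 46 mm tall in all (knob from 8 to 46 mm above the underside). The point is on the axis, half-way up, 23 mm above the underside; z is up along the knob. About 100 g, give or take 30 percent. Starts upright on the deck. Pick it by the knob.
- cover_m_center (a point): Loose dust cover, the third widest: a round flat aluminium disc 52 mm across and 8 mm thick with a plain round black knob, 22 mm across, standing on its middle; 46 mm tall in all (knob from 8 to 46 mm above the underside). The point is on the axis, half-way up, 23 mm above the underside; z is up along the knob. About 70 g, give or take 30 percent. Starts upright on the deck. Pick it by the knob.
- cover_s_center (a point): Loose dust cover, the narrowest: a round flat aluminium disc 38 mm across and 8 mm thick with a plain round black knob, 22 mm across, standing on its middle; 46 mm tall in all (knob from 8 to 46 mm above the underside). The point is on the axis, half-way up, 23 mm above the underside; z is up along the knob. About 50 g, give or take 30 percent. Starts upright on the deck. Pick it by the knob.
- port_xl_top (a point): Fixed open valve port, the widest of the four: a white round stub with a steel collar 84 mm across (as wide as its cover), its flat top 30 mm above the deck, with a round dark bore 60 mm across in the middle of the top. A brass nipple 10 mm thick sticks out 8 mm from its side near the deck, along x. The point is the centre of the flat top (the bore's mouth); z is up.
- port_l_top (a point): Fixed open valve port, the second widest: a white round stub with a steel collar 68 mm across (as wide as its cover), its flat top 30 mm above the deck, with a round dark bore 44 mm across in the middle of the top. A brass nipple 10 mm thick sticks out 8 mm from its side near the deck, along x. The point is the centre of the flat top (the bore's mouth); z is up.
- port_m_top (a point): Fixed open valve port, the third widest: a white round stub with a steel collar 52 mm across (as wide as its cover), its flat top 30 mm above the deck, with a round dark bore 28 mm across in the middle of the top. A brass nipple 10 mm thick sticks out 8 mm from its side near the deck, along x. The point is the centre of the flat top (the bore's mouth); z is up.
- port_s_top (a point): Fixed open valve port, the narrowest: a white round stub with a steel collar 38 mm across (as wide as its cover), its flat top 30 mm above the deck, with a round dark bore 14 mm across in the middle of the top. A brass nipple 10 mm thick sticks out 8 mm from its side near the deck, along x. The point is the centre of the flat top (the bore's mouth); z is up.
- plate_center (a point): Loose part to leave alone: a SQUARE aluminium plate 56 x 56 x 8 mm with the same black knob, 46 mm tall in all. The point is on its axis, 23 mm above its underside.
- spacer_center (a point): Loose part to leave alone: a plain aluminium cylinder 40 mm across and 40 mm tall, no disc and no knob. The point is its centre, 20 mm above its underside.
There are look-alikes about, which are no part of the job. What is shaped like the part that bears cover_s_center but green or purple is not meant. What is shaped like the part that bears port_xl_top but turquoise is not meant.

How it is judged:
By the outcome, as a careful person would: the job done as asked, in the order asked, and still so for the second after the job is handed in, with the robot touching nothing.
It also fails if it takes over 109 s, if anything falls off the work surface, if the arm or the gripper's body presses on something with over 40 N, if the wrist force passes 120 N, or if a joint passes its speed limit or range.

## Working session

There is one attempt and no reset: what is moved stays moved. The work goes in short steps, Python scripts to look and compute and a shell command to move; the robot and the scene stay as the last step left them, time stands still between calls to the robot, and variables do not carry over. Pictures are saved under pics/ and viewed, at most 14 in all, crops included, and the job is handed in when it is done.

```bash
mkdir -p pics; ls
cat > h.py <<'E'
import numpy as np, cv2
from station import manip
from scipy.spatial.transform import Rotation as R
def cam(n):
    m=manip.camera_model(n); a=np.array(m['attitude'],float)
    A=a if a.shape==(3,3) else R.from_quat(a).as_matrix()
    return m,np.array(m['origin']),A
def world(n,d,u,v,M=None):
    m,o,A=M or cam(n)
    x=(u-m['cx'])/m['fx'];y=(v-m['cy'])/m['fy']
    xu,yu=x,y
    for _ in range(10):
        r2=xu**2+yu**2; s=1+m['k1']*r2; xu,yu=x/s,y/s
    P=np.stack([xu*d,-yu*d,-d],-1)
    return P@A.T+o
def ray(n,u,v,z,M=None):
    M=M or cam(n)
    p=world(n,np.float64(1.),np.float64(u),np.float64(v),M); o=M[1]
    return o+(p-o)*(z-o[2])/(p[2]-o[2])
def save(n,name):
    M=cam(n); p,d=manip.snapshot(n)
    cv2.imwrite(f'pics/{name}.png',p[:,:,::-1]); np.save(f'pics/{name}.npy',d); return p,d,M
E
python3 - <<'E'
from h import *
for n in('scene','top'):
    p,d,M=save(n,n+'0'); print(M)
print(manip.sense())
E
```

```text
pics
({'fx': 405.4253301324846, 'fy': 405.4253301324846, 'cx': 322.35421951882205, 'cy': 200.72221020556773, 'k1': -0.08518263488130676, 'origin': array([ 0.94757997, -0.70075293,  0.81945689]), 'attitude': array([0.37913572, 0.09737174, 0.23525602, 0.88962321])}, array([ 0.94757997, -0.70075293,  0.81945689]), array([[ 0.87034669, -0.34474422,  0.35163625],
       [ 0.49241265,  0.60182142, -0.62876129],
       [ 0.0051396 ,  0.72039045,  0.6935497 ]]))
({'fx': 373.59060534644226, 'fy': 373.59060534644226, 'cx': 316.3434749920959, 'cy': 202.27312231423906, 'k1': -0.012377668264893662, 'origin': array([0.47753335, 0.00638828, 0.95004234]), 'attitude': array([ 0.02940365, -0.03744905, -0.70303935,  0.70955526])}, array([0.47753335, 0.00638828, 0.95004234]), array([[ 0.00866649,  0.99548826, -0.09448818],
       [-0.99989281,  0.0097422 ,  0.01092927],
       [ 0.01180049,  0.09438334,  0.99546599]]))
{'t': 0.1, 'q': array([ 1.03550041e+00,  5.28402405e-01,  1.43377866e+00, -1.85743873e-05,
        1.18142634e+00, -1.78505953e-01]), 'qd': array([ 0.00032454, -0.0016501 , -0.00219936, -0.00062587, -0.00079725,
       -0.0005658 ]), 'tau': array([-8.13128809e-04, -4.43303704e+01, -1.78583622e+01, -2.41090002e-04,
        3.97030497e-03,  7.64581785e-06]), 'tcp_pos': array([0.21800742, 0.5852005 , 0.30301197]), 'tool_rot': array([ 1.77446690e-01,  9.84129899e-01, -9.46895680e-04, -3.43901795e-04]), 'force': array([-0.13804583,  0.02953238, -0.64311781]), 'ft_torque': array([-0.03070257,  0.00882811, -0.05347982]), 'gripper_force': 0.0, 'finger_gap': 0.9966906523873933}
```

View pics/top0.png

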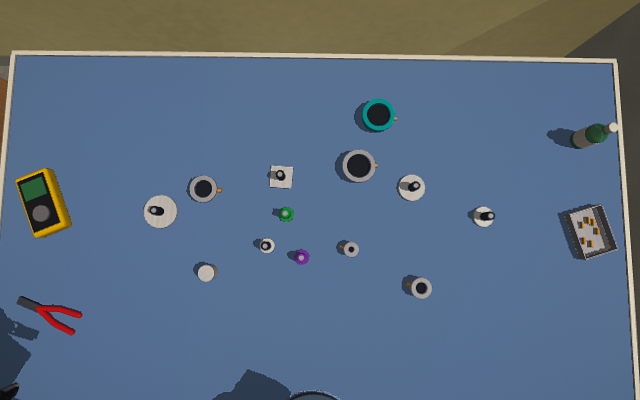

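View pics/scene0.png

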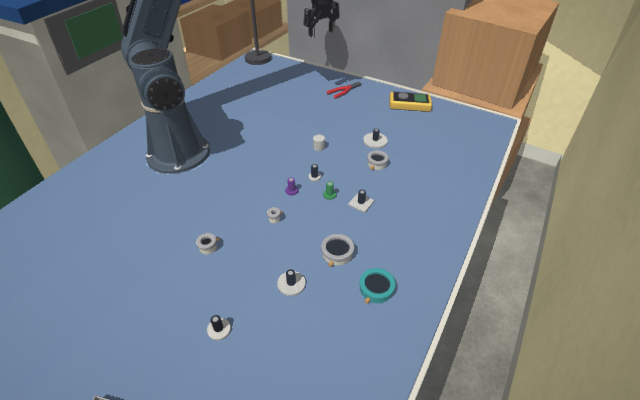

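The top view shows these covers: XL (160,211), L (411,187), M (484,217) and S (266,245). The ports are XL (359,166), L (203,188), M (421,288) and S (351,249). The plate is at (281,177), the spacer at (206,272), and the look-alikes are green (286,214), purple (301,257) and turquoise (378,115).

```bash
cat > meas.py <<'E'
from h import *
d=np.load('pics/top0.npy');M=cam('top')
v,u=np.mgrid[0:400,0:640].astype(float)
W=world('top',d.astype(float),u,v,M)
for n,(c,r,D) in dict(XLc=((160,211),22,84),Lc=((411,187),19,68),Mc=((484,217),17,52),Sc=((266,245),13,38),XLp=((359,166),23,84),Lp=((203,188),19,68),Mp=((421,288),16,52),Sp=((351,249),13,38),plate=((281,177),17,56),spacer=((206,272),15,40),green=((286,214),12,38),purple=((301,257),12,38)).items():
    m=((u-c[0])**2+(v-c[1])**2<(r+8)**2)&(d>0)
    P=W[m]; z0=np.median(P[P[:,2]<np.percentile(P[:,2],40)][:,2])
    h=P[:,2]-z0
    lo,hi=((22,36) if n.endswith('p') else (4,12))
    if n=='spacer': lo,hi=30,50
    Q=P[(h>lo/1e3)&(h<hi/1e3)]
    k=P[h>.036]
    (cx,cy),rad=cv2.minEnclosingCircle(Q[:,:2].astype(np.float32)) if len(Q)>3 else ((0,0),0)
    x=np.percentile(Q[:,:2],[1,99],axis=0)
    print(n,'z0 %.4f'%z0,'circ %.4f %.4f D %.1f/%d'%(cx,cy,2e3*rad,D),'mid',x.mean(0).round(4),'knob',k.mean(0).round(4) if len(k) else '',len(Q),len(k))
E
python3 meas.py
```

```text
XLc z0 -0.0017 circ 0.5436 0.3905 D 151.6/84 mid [0.5396 0.3892] knob [0.5403 0.3897 0.0439] 815 77
Lc z0 -0.0015 circ 0.6094 -0.2473 D 135.8/68 mid [ 0.6056 -0.2425] knob [ 0.6072 -0.2457  0.0447] 522 69
Mc z0 -0.0015 circ 0.5328 -0.4346 D 130.5/52 mid [ 0.5351 -0.4324] knob [ 0.5345 -0.4258  0.0442] 317 78
Sc z0 -0.0017 circ 0.4589 0.1240 D 101.7/38 mid [0.4583 0.1272] knob [0.4569 0.1189 0.0455] 145 67
XLp z0 -0.0014 circ 0.6591 -0.1085 D 84.2/84 mid [ 0.6583 -0.1085] knob  600 0
Lp z0 -0.0017 circ 0.5964 0.2785 D 68.9/68 mid [0.5964 0.278 ] knob  448 0
Mp z0 -0.0014 circ 0.3576 -0.2607 D 52.3/52 mid [ 0.3579 -0.2605] knob  317 0
Sp z0 -0.0017 circ 0.4501 -0.0892 D 38.0/38 mid [ 0.4508 -0.0895] knob  173 0
plate z0 -0.0016 circ 0.6301 0.0862 D 125.0/56 mid [0.6314 0.0898] knob [0.6318 0.0864 0.045 ] 438 66
spacer z0 -0.0018 circ 0.3909 0.2609 D 40.2/40 mid [0.3908 0.2608] knob [0.3905 0.2606 0.0393] 236 223
green z0 -0.0017 circ 0.5365 0.0726 D 99.8/38 mid [0.5363 0.0786] knob [0.5363 0.0723 0.0452] 146 66
purple z0 -0.0017 circ 0.4268 0.0318 D 97.3/38 mid [0.428  0.0344] knob [0.4291 0.0322 0.0455] 152 64
```

```bash
cat > ref.py <<'E'
from h import *
d=np.load('pics/top0.npy');M=cam('top')
v,u=np.mgrid[0:400,0:640].astype(float)
P=world('top',d.astype(float),u,v,M).reshape(-1,3); P[:,2]+=.0016
for n,c,D in(('XL',(.540,.390),84),('L',(.607,-.246),68),('M',(.5345,-.428),52),('S',(.457,.119),38)):
    q=P[np.hypot(*(P[:,:2]-c).T)<D/2e3+.006]
    k=q[(q[:,2]>.043)&(q[:,2]<.05)]; f=q[(q[:,2]>.006)&(q[:,2]<.011)]
    print(n,'knobtop',(k[:,:2].min(0)+k[:,:2].max(0))/2,np.ptp(k[:,:2],axis=0),len(k),'disc',(f[:,:2].min(0)+f[:,:2].max(0))/2,np.ptp(f[:,:2],axis=0))
E
python3 ref.py
python3 -m crank '[{"dp":[0,0,0],"delta_rot":[0,0,-0.0189],"fingers":0.2},{"dp":[0,0,0],"delta_rot":[0,0,-0.0189],"fingers":0.2},{"dp":[0,0,0],"delta_rot":[0,0,-0.0189],"fingers":0.2}]' 40
```

```text
XL knobtop [0.54086196 0.39125523] [0.01977738 0.02156035] 63 disc [0.5376212  0.39157278] [0.08844091 0.08498122]
L knobtop [ 0.60850983 -0.246722  ] [0.01988379 0.02141752] 58 disc [ 0.60758147 -0.24678827] [0.06506327 0.0650052 ]
M knobtop [ 0.53398079 -0.42785135] [0.01965528 0.02171237] 63 disc [ 0.53489616 -0.42569136] [0.04874252 0.04787132]
S knobtop [0.45665509 0.11903106] [0.0192129 0.0197129] 62 disc [0.45826784 0.11869001] [0.03499118 0.03494151]
t: 0.35
tcp_pos: [0.2181, 0.5853, 0.3033]
tool_rot: [-0.003, 1.0, -0.001, -0.0]
force: [0.7, 0.4, -0.0]
finger_gap: 0.607
gripper_force: 0.0
```

```bash
python3 -m crank '[{"dp":[-0.0645,-0.0388,0],"delta_rot":[0,0,0],"fingers":0.2},{"dp":[-0.0645,-0.0388,0],"delta_rot":[0,0,0],"fingers":0.2},{"dp":[-0.0645,-0.0388,0],"delta_rot":[0,0,0],"fingers":0.2},{"dp":[-0.0645,-0.0388,0],"delta_rot":[0,0,0],"fingers":0.2},{"dp":[-0.0645,-0.0388,0],"delta_rot":[0,0,0],"fingers":0.2},{"dp":[-0.0645,-0.0388,0],"delta_rot":[0,0,0],"fingers":0.2},{"dp":[-0.0645,-0.0388,0],"delta_rot":[0,0,0],"fingers":0.2},{"dp":[-0.0645,-0.0388,0],"delta_rot":[0,0,0],"fingers":0.2},{"dp":[-0.0645,-0.0388,0],"delta_rot":[0,0,0],"fingers":0.2},{"dp":[-0.0645,-0.0388,0],"delta_rot":[0,0,0],"fingers":0.2},{"dp":[0,0,0],"delta_rot":[0,0,0],"fingers":0.2}]'
python3 - <<'E'
from h import *
p,d,M=save('wrist','w0'); s=manip.sense(); print(s['tcp_pos'],R.from_quat(s['tool_rot']).as_matrix().round(4))
v,u=np.mgrid[0:400,0:640].astype(float)
P=world('wrist',d.astype(float),u,v,M).reshape(-1,3)[(d>0).ravel()]
q=P[np.hypot(*(P[:,:2]-(.5405,.391)).T)<.06]
print('deck',np.median(q[:,2][q[:,2]<.005]))
for a,b in((.006,.011),(.042,.05)):
    f=q[(q[:,2]>a)&(q[:,2]<b)]; print(len(f)); 
    if len(f): print((f[:,:2].min(0)+f[:,:2].max(0))/2,np.ptp(f[:,:2],axis=0),f[:,2].mean())
E
```

```text
t: 1.27
tcp_pos: [0.5471, 0.3871, 0.3033]
tool_rot: [0.003, 1.0, -0.001, 0.002]
force: [0.6, 2.1, -0.1]
finger_gap: 0.599
gripper_force: 0.0
[0.54402116 0.38881876 0.30310537] [[-1.0e+00  5.9e-03  7.0e-04]
 [ 5.9e-03  1.0e+00 -5.0e-04]
 [-7.0e-04 -5.0e-04 -1.0e+00]]
deck 0.000889723437268064
3273
[0.54196947 0.39184828] [0.08257654 0.0829557 ] 0.008800081057541884
305
[0.54168541 0.39196385] [0.02124694 0.02088247] 0.046785279241006665
```

View pics/w0.png

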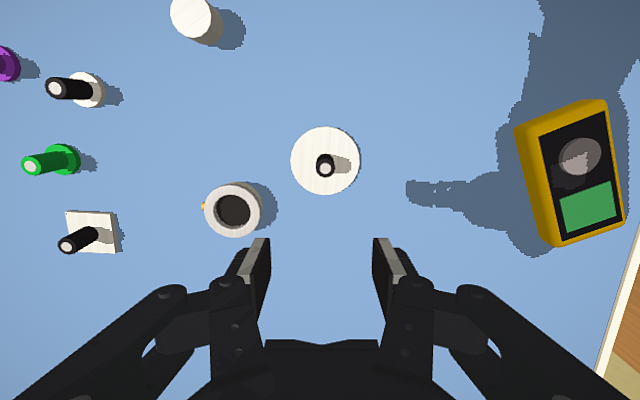

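The wrist view shows the XL cover at (325,160), with its knob right where the top camera put it, and port L at (232,209). I'm descending to grasp.

```bash
python3 -m crank '[{"dp":[-0.002,0,0.07],"delta_rot":[0,0,0],"fingers":0.2},{"dp":[0,0,0.07],"delta_rot":[0,0,0],"fingers":0.2},{"dp":[0,0,0.07],"delta_rot":[0,0,0],"fingers":0.2},{"dp":[0,0,0.07],"delta_rot":[0,0,0],"fingers":0.2},{"dp":[0,0,0.06],"delta_rot":[0,0,0],"fingers":0.2},{"dp":[0,0,0.04],"delta_rot":[0,0,0],"fingers":0.2},{"dp":[0,0,0.03],"delta_rot":[0,0,0],"fingers":0.2},{"dp":[0,0,0.02],"delta_rot":[0,0,0],"fingers":0.2},{"dp":[0,0,0],"delta_rot":[0,0,0],"fingers":0.2},{"dp":[0,0,0],"delta_rot":[0,0,0],"fingers":0.2},{"dp":[0,0,0],"delta_rot":[0,0,0],"fingers":0.2}]'
python3 -m crank '[{"dp":[0,0,0],"delta_rot":[0,0,0],"fingers":-1},{"dp":[0,0,0],"delta_rot":[0,0,0],"fingers":-1},{"dp":[0,0,0],"delta_rot":[0,0,0],"fingers":-1},{"dp":[0,0,0],"delta_rot":[0,0,0],"fingers":-1},{"dp":[0,0,0],"delta_rot":[0,0,0],"fingers":-1},{"dp":[0,0,0],"delta_rot":[0,0,0],"fingers":-1}]' 40
```

```text
t: 2.23
tcp_pos: [0.542, 0.3921, 0.0901]
tool_rot: [0.0, 1.0, 0.0, 0.001]
force: [0.5, 0.5, 0.7]
finger_gap: 0.598
gripper_force: 0.0
t: 2.73
tcp_pos: [0.5423, 0.3918, 0.0904]
tool_rot: [0.0, 1.0, 0.001, 0.001]
force: [-0.9, 1.0, 5.3]
finger_gap: 0.242
gripper_force: 39.4
```

```bash
python3 -m crank '[{"dp":[0,0,-0.02],"delta_rot":[0,0,0],"fingers":-1},{"dp":[0,0,-0.05],"delta_rot":[0,0,0],"fingers":-1},{"dp":[0,0,-0.07],"delta_rot":[0,0,0],"fingers":-1},{"dp":[0,0,-0.06],"delta_rot":[0,0,0],"fingers":-1},{"dp":[0,0,-0.04],"delta_rot":[0,0,0],"fingers":-1},{"dp":[-0.01,-0.03,-0.02],"delta_rot":[0,0,0],"fingers":-1},{"dp":[-0.0136,-0.06,0],"delta_rot":[0,0,0],"fingers":-1},{"dp":[-0.0165,-0.07,0],"delta_rot":[0,0,0],"fingers":-1},{"dp":[-0.0165,-0.07,0],"delta_rot":[0,0,0],"fingers":-1},{"dp":[-0.0165,-0.07,0],"delta_rot":[0,0,0],"fingers":-1},{"dp":[-0.0165,-0.07,0],"delta_rot":[0,0,0],"fingers":-1},{"dp":[-0.0165,-0.07,0],"delta_rot":[0,0,0],"fingers":-1}]'
python3 -m crank '[{"dp":[-0.0165,-0.07,0],"delta_rot":[0,0,0],"fingers":-1},{"dp":[-0.0165,-0.07,0],"delta_rot":[0,0,0],"fingers":-1},{"dp":[-0.0165,-0.07,0],"delta_rot":[0,0,0],"fingers":-1},{"dp":[-0.0165,-0.07,0],"delta_rot":[0,0,0],"fingers":-1},{"dp":[-0.0165,-0.07,0],"delta_rot":[0,0,0],"fingers":-1},{"dp":[-0.0165,-0.07,0],"delta_rot":[0,0,0],"fingers":-1},{"dp":[-0.0165,-0.07,0],"delta_rot":[0,0,0],"fingers":-1},{"dp":[-0.012,-0.05,0],"delta_rot":[0,0,0],"fingers":-1},{"dp":[-0.0,-0.02,0],"delta_rot":[0,0,0],"fingers":-1},{"dp":[0,0,0],"delta_rot":[0,0,0],"fingers":-1},{"dp":[0,0,0],"delta_rot":[0,0,0],"fingers":-1},{"dp":[0,0,0],"delta_rot":[0,0,0],"fingers":-1}]'
python3 - <<'E'
from h import *
p,d,M=save('wrist','w1'); s=manip.sense(); print(s['tcp_pos'],R.from_quat(s['tool_rot']).as_matrix().round(4))
E
```

```text
t: 3.73
tcp_pos: [0.594, 0.1688, 0.2183]
tool_rot: [0.0, 1.0, -0.0, -0.001]
force: [1.5, 0.6, -1.2]
finger_gap: 0.241
gripper_force: 39.3
t: 4.73
tcp_pos: [0.6571, -0.107, 0.2184]
tool_rot: [-0.0, 1.0, 0.001, -0.001]
force: [-0.3, -0.0, -0.8]
finger_gap: 0.246
gripper_force: 39.4
[ 0.65734587 -0.10667692  0.21857421] [[-1.     -0.0012 -0.0018]
 [-0.0012  1.      0.0011]
 [ 0.0018  0.0011 -1.    ]]
```

View pics/w1.png

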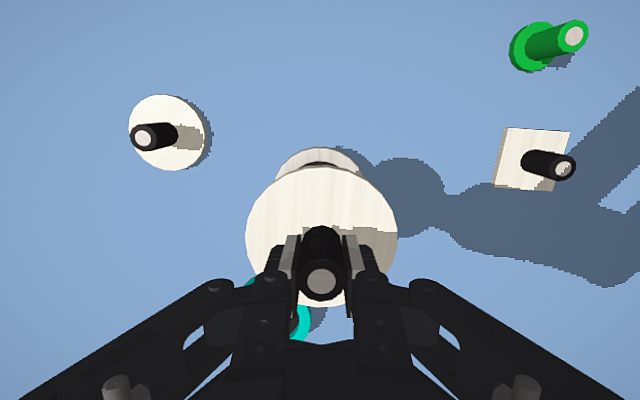

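The cover is held level and its disc is around (320,235), with the port rim just behind it. I'm lowering it with a small correction.

```bash
python3 -m crank '[{"dp":[-0.0054,-0.0026,0.03],"delta_rot":[0,0,0],"fingers":-1},{"dp":[0,0,0.05],"delta_rot":[0,0,0],"fingers":-1},{"dp":[0,0,0.05],"delta_rot":[0,0,0],"fingers":-1},{"dp":[0,0,0.03],"delta_rot":[0,0,0],"fingers":-1},{"dp":[0,0,0.015],"delta_rot":[0,0,0],"fingers":-1},{"dp":[0,0,0.01],"delta_rot":[0,0,0],"fingers":-1},{"dp":[0,0,0.007],"delta_rot":[0,0,0],"fingers":-1},{"dp":[0,0,0],"delta_rot":[0,0,0],"fingers":-1},{"dp":[0,0,0],"delta_rot":[0,0,0],"fingers":-1},{"dp":[0,0,0],"delta_rot":[0,0,0],"fingers":-1}]'
python3 -m crank '[{"dp":[0,0,0.002],"delta_rot":[0,0,0],"fingers":-1},{"dp":[0,0,0],"delta_rot":[0,0,0],"fingers":-1}]'
```

```text
t: 5.62
tcp_pos: [0.6616, -0.11, 0.1241]
tool_rot: [0.0, 1.0, -0.0, 0.001]
force: [-0.0, 0.0, -1.4]
finger_gap: 0.244
gripper_force: 39.3
t: 5.78
tcp_pos: [0.6612, -0.1101, 0.1226]
tool_rot: [0.0, 1.0, -0.0, 0.001]
force: [-0.0, 0.5, -1.9]
finger_gap: 0.241
gripper_force: 39.3
```

```bash
python3 -m crank '[{"dp":[0.0015,0.003,0.002],"delta_rot":[0,0,0],"fingers":-1},{"dp":[0,0,0.002],"delta_rot":[0,0,0],"fingers":-1},{"dp":[0,0,0],"delta_rot":[0,0,0],"fingers":-1},{"dp":[0,0,0],"delta_rot":[0,0,0],"fingers":-1}]'
python3 -m crank '[{"dp":[0,0,0.001],"delta_rot":[0,0,0],"fingers":-1},{"dp":[0,0,0],"delta_rot":[0,0,0],"fingers":-1},{"dp":[0,0,0],"delta_rot":[0,0,0],"fingers":-1}]'
```

```text
t: 6.12
tcp_pos: [0.66, -0.1083, 0.1204]
tool_rot: [0.0, 1.0, 0.0, -0.0]
force: [-0.6, 1.0, 2.0]
finger_gap: 0.244
gripper_force: 39.8
t: 6.37
tcp_pos: [0.6601, -0.1082, 0.1204]
tool_rot: [0.0, 1.0, 0.0, 0.0]
force: [-2.5, 0.4, 5.5]
finger_gap: 0.24
gripper_force: 40.1
```

```bash
python3 -m crank '[{"dp":[0,0,-0.001],"delta_rot":[0,0,0],"fingers":-0.3},{"dp":[0,0,0],"delta_rot":[0,0,0],"fingers":0.0},{"dp":[0,0,0],"delta_rot":[0,0,0],"fingers":0.2},{"dp":[0,0,0],"delta_rot":[0,0,0],"fingers":0.2},{"dp":[0,0,-0.03],"delta_rot":[0,0,0],"fingers":0.2},{"dp":[0,0,-0.06],"delta_rot":[0,0,0],"fingers":0.2},{"dp":[0,0,-0.07],"delta_rot":[0,0,0],"fingers":0.2},{"dp":[0,0,-0.04],"delta_rot":[0,0,0],"fingers":0.2}]'
python3 -m crank '[{"dp":[0.02,-0.055,0],"delta_rot":[0,0,0],"fingers":0.2},{"dp":[0.02,-0.055,0],"delta_rot":[0,0,0],"fingers":0.2},{"dp":[0.02,-0.055,0],"delta_rot":[0,0,0],"fingers":0.2},{"dp":[0.02,-0.055,0],"delta_rot":[0,0,0],"fingers":0.2},{"dp":[0.022,-0.056,0],"delta_rot":[0,0,0],"fingers":0.2},{"dp":[0,0,0],"delta_rot":[0,0,0],"fingers":0.2},{"dp":[0,0,0],"delta_rot":[0,0,0],"fingers":0.2},{"dp":[0,0,0],"delta_rot":[0,0,0],"fingers":0.2}]'
cat > chk.py <<'E'
import sys
from h import *
x,y,D,base=map(float,sys.argv[1:5])
p,d,M=save('wrist',sys.argv[5]); s=manip.sense(); print(s['tcp_pos'].round(4),s['tool_rot'].round(4))
v,u=np.mgrid[0:400,0:640].astype(float)
P=world('wrist',d.astype(float),u,v,M).reshape(-1,3)[(d>0).ravel()]
q=P[np.hypot(*(P[:,:2]-(x,y)).T)<D/2e3+.008]
for a,b in((.005,.011),(.041,.05)):
    f=q[(q[:,2]>a+base)&(q[:,2]<b+base)]
    if len(f): print(len(f),(f[:,:2].min(0)+f[:,:2].max(0))/2,np.ptp(f[:,:2],axis=0),f[:,2].mean())
E
python3 chk.py .609 -.246 68 0 w2
```

```text
t: 7.03
tcp_pos: [0.6613, -0.1088, 0.2228]
tool_rot: [0.0, 1.0, -0.001, 0.002]
force: [0.8, -0.9, 0.2]
finger_gap: 0.602
gripper_force: 0.0
t: 7.7
tcp_pos: [0.609, -0.2461, 0.2196]
tool_rot: [0.001, 1.0, 0.0, -0.0]
force: [-0.5, 0.3, 0.0]
finger_gap: 0.601
gripper_force: 0.0
[ 0.6092 -0.2455  0.2197] [-0.e+00  1.e+00  4.e-04 -2.e-04]
3090 [ 0.60914689 -0.24565016] [0.06728733 0.06731489] 0.008776227442347776
519 [ 0.60892102 -0.24568051] [0.02083213 0.02023047] 0.04661098195281576
```

View pics/w2.png

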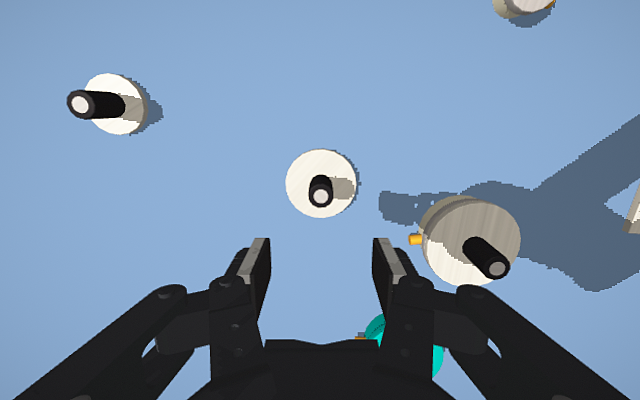

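The XL cover lies flat on its port (470,240), and the L cover (320,183) is directly under the gripper. Next I'm grasping L.

```bash
python3 -m crank '[{"dp":[0,0,0.06],"delta_rot":[0,0,0],"fingers":0.2},{"dp":[0,0,0.07],"delta_rot":[0,0,0],"fingers":0.2},{"dp":[0,0,0.06],"delta_rot":[0,0,0],"fingers":0.2},{"dp":[0,0,0.04],"delta_rot":[0,0,0],"fingers":0.2},{"dp":[0,0,0.028],"delta_rot":[0,0,0],"fingers":0.2},{"dp":[0,0,0],"delta_rot":[0,0,0],"fingers":0.2},{"dp":[0,0,0],"delta_rot":[0,0,0],"fingers":0.2},{"dp":[0,0,0],"delta_rot":[0,0,0],"fingers":0.2}]'
python3 -m crank '[{"dp":[0,0,0],"delta_rot":[0,0,0],"fingers":-1},{"dp":[0,0,0],"delta_rot":[0,0,0],"fingers":-1},{"dp":[0,0,0],"delta_rot":[0,0,0],"fingers":-1},{"dp":[0,0,0],"delta_rot":[0,0,0],"fingers":-1},{"dp":[0,0,0],"delta_rot":[0,0,0],"fingers":-1},{"dp":[0,0,0],"delta_rot":[0,0,0],"fingers":-1}]' 40
```

```text
t: 8.42
tcp_pos: [0.6103, -0.2464, 0.0923]
tool_rot: [-0.0, 1.0, -0.001, 0.001]
force: [0.2, -0.3, -0.5]
finger_gap: 0.602
gripper_force: 0.0
t: 8.92
tcp_pos: [0.6099, -0.2468, 0.0927]
tool_rot: [0.0, 1.0, -0.001, 0.001]
force: [0.2, 1.3, 6.7]
finger_gap: 0.247
gripper_force: 39.4
```

```bash
python3 -m crank '[{"dp":[0,0,-0.02],"delta_rot":[0,0,0],"fingers":-1},{"dp":[0,0,-0.05],"delta_rot":[0,0,0],"fingers":-1},{"dp":[0,0,-0.07],"delta_rot":[0,0,0],"fingers":-1},{"dp":[0,0,-0.06],"delta_rot":[0,0,0],"fingers":-1},{"dp":[0,0,-0.04],"delta_rot":[0,0,0],"fingers":-1},{"dp":[0,0.03,-0.02],"delta_rot":[0,0,0],"fingers":-1},{"dp":[0.002,0.06,0],"delta_rot":[0,0,0],"fingers":-1},{"dp":[0.002,0.07,0],"delta_rot":[0,0,0],"fingers":-1},{"dp":[0.002,0.07,0],"delta_rot":[0,0,0],"fingers":-1},{"dp":[0.002,0.07,0],"delta_rot":[0,0,0],"fingers":-1},{"dp":[0.002,0.07,0],"delta_rot":[0,0,0],"fingers":-1},{"dp":[0.002,0.07,0],"delta_rot":[0,0,0],"fingers":-1}]'
python3 -m crank '[{"dp":[0.002,0.07,0],"delta_rot":[0,0,0],"fingers":-1},{"dp":[0.002,0.07,0],"delta_rot":[0,0,0],"fingers":-1},{"dp":[0.002,0.07,0],"delta_rot":[0,0,0],"fingers":-1},{"dp":[0.002,0.07,0],"delta_rot":[0,0,0],"fingers":-1},{"dp":[0.002,0.07,0],"delta_rot":[0,0,0],"fingers":-1},{"dp":[0.002,0.07,0],"delta_rot":[0,0,0],"fingers":-1},{"dp":[0,0.07,0],"delta_rot":[0,0,0],"fingers":-1},{"dp":[0,0.06,0],"delta_rot":[0,0,0],"fingers":-1},{"dp":[0,0.05,0],"delta_rot":[0,0,0],"fingers":-1},{"dp":[0,0.01,0],"delta_rot":[0,0,0],"fingers":-1},{"dp":[0,0,0],"delta_rot":[0,0,0],"fingers":-1},{"dp":[0,0,0],"delta_rot":[0,0,0],"fingers":-1}]'
python3 -m crank '[{"dp":[0,0,0],"delta_rot":[0,0,0],"fingers":-1}]'
```

```text
t: 9.92
tcp_pos: [0.6015, -0.0236, 0.2201]
tool_rot: [0.0, 1.0, 0.001, -0.001]
force: [0.6, 0.2, -0.9]
finger_gap: 0.247
gripper_force: 39.3
t: 10.92
tcp_pos: [0.5961, 0.2786, 0.2201]
tool_rot: [-0.0, 1.0, -0.001, -0.001]
force: [0.7, -1.5, -0.2]
finger_gap: 0.242
gripper_force: 39.4
t: 11.0
tcp_pos: [0.5968, 0.2775, 0.2204]
tool_rot: [0.001, 1.0, -0.0, -0.001]
force: [-0.9, 0.1, -1.4]
finger_gap: 0.245
gripper_force: 39.4
```

```bash
python3 -m crank '[{"dp":[-0.001,0.002,0.03],"delta_rot":[0,0,0],"fingers":-1},{"dp":[0,0,0.05],"delta_rot":[0,0,0],"fingers":-1},{"dp":[0,0,0.05],"delta_rot":[0,0,0],"fingers":-1},{"dp":[0,0,0.03],"delta_rot":[0,0,0],"fingers":-1},{"dp":[0,0,0.015],"delta_rot":[0,0,0],"fingers":-1},{"dp":[0,0,0.01],"delta_rot":[0,0,0],"fingers":-1},{"dp":[0,0,0.006],"delta_rot":[0,0,0],"fingers":-1},{"dp":[0,0,0],"delta_rot":[0,0,0],"fingers":-1},{"dp":[0,0,0],"delta_rot":[0,0,0],"fingers":-1},{"dp":[0,0,0],"delta_rot":[0,0,0],"fingers":-1},{"dp":[0,0,0],"delta_rot":[0,0,0],"fingers":-1}]'
```

```text
t: 11.92
tcp_pos: [0.5984, 0.2798, 0.1265]
tool_rot: [0.0, 1.0, 0.0, 0.001]
force: [-0.5, 0.1, -0.9]
finger_gap: 0.245
gripper_force: 39.4
```

```bash
python3 -m crank '[{"dp":[0.001,-0.001,0.004],"delta_rot":[0,0,0],"fingers":-1},{"dp":[0,0,0.002],"delta_rot":[0,0,0],"fingers":-1},{"dp":[0,0,0.002],"delta_rot":[0,0,0],"fingers":-1},{"dp":[0,0,0.001],"delta_rot":[0,0,0],"fingers":-1},{"dp":[0,0,0],"delta_rot":[0,0,0],"fingers":-1},{"dp":[0,0,0],"delta_rot":[0,0,0],"fingers":-1}]'
```

```text
t: 12.42
tcp_pos: [0.5973, 0.2792, 0.1227]
tool_rot: [0.0, 1.0, -0.0, 0.0]
force: [-3.7, -1.0, 8.4]
finger_gap: 0.239
gripper_force: 40.3
```

```bash
python3 -m crank '[{"dp":[0,0,-0.002],"delta_rot":[0,0,0],"fingers":-0.3},{"dp":[0,0,0],"delta_rot":[0,0,0],"fingers":0.0},{"dp":[0,0,0],"delta_rot":[0,0,0],"fingers":0.2},{"dp":[0,0,0],"delta_rot":[0,0,0],"fingers":0.2},{"dp":[0,0,-0.03],"delta_rot":[0,0,0],"fingers":0.2},{"dp":[0,0,-0.06],"delta_rot":[0,0,0],"fingers":0.2},{"dp":[0,0,-0.07],"delta_rot":[0,0,0],"fingers":0.2},{"dp":[0,0,-0.04],"delta_rot":[0,0,0],"fingers":0.2},{"dp":[0.002,-0.03,0],"delta_rot":[0,0,0],"fingers":0.2},{"dp":[0.006,-0.07,0],"delta_rot":[0,0,0],"fingers":0.2},{"dp":[0.006,-0.07,0],"delta_rot":[0,0,0],"fingers":0.2}]'
python3 -m crank '[{"dp":[0.006,-0.07,0],"delta_rot":[0,0,0],"fingers":0.2},{"dp":[0.006,-0.07,0],"delta_rot":[0,0,0],"fingers":0.2},{"dp":[0.006,-0.07,0],"delta_rot":[0,0,0],"fingers":0.2},{"dp":[0.006,-0.07,0],"delta_rot":[0,0,0],"fingers":0.2},{"dp":[0.006,-0.07,0],"delta_rot":[0,0,0],"fingers":0.2},{"dp":[0.006,-0.07,0],"delta_rot":[0,0,0],"fingers":0.2},{"dp":[0.006,-0.07,0],"delta_rot":[0,0,0],"fingers":0.2},{"dp":[0.006,-0.07,0],"delta_rot":[0,0,0],"fingers":0.2},{"dp":[0.006,-0.07,0],"delta_rot":[0,0,0],"fingers":0.2},{"dp":[0.006,-0.07,0],"delta_rot":[0,0,0],"fingers":0.2},{"dp":[0.006,-0.07,0],"delta_rot":[0,0,0],"fingers":0.2},{"dp":[0.006,-0.07,0],"delta_rot":[0,0,0],"fingers":0.2}]'
python3 -m crank '[{"dp":[0.006,-0.07,0],"delta_rot":[0,0,0],"fingers":0.2},{"dp":[0.006,-0.07,0],"delta_rot":[0,0,0],"fingers":0.2},{"dp":[0.006,-0.07,0],"delta_rot":[0,0,0],"fingers":0.2},{"dp":[0.006,-0.07,0],"delta_rot":[0,0,0],"fingers":0.2},{"dp":[0.006,-0.07,0],"delta_rot":[0,0,0],"fingers":0.2},{"dp":[0,-0.04,0],"delta_rot":[0,0,0],"fingers":0.2},{"dp":[0,0,0],"delta_rot":[0,0,0],"fingers":0.2},{"dp":[0,0,0],"delta_rot":[0,0,0],"fingers":0.2},{"dp":[0,0,0],"delta_rot":[0,0,0],"fingers":0.2}]'
python3 chk.py .535 -.4268 52 0 w3
```

```text
t: 13.33
tcp_pos: [0.5898, 0.194, 0.2218]
tool_rot: [-0.001, 1.0, -0.0, 0.0]
force: [-0.4, -0.4, -0.6]
finger_gap: 0.602
gripper_force: 0.0
t: 14.33
tcp_pos: [0.5529, -0.2277, 0.2209]
tool_rot: [0.0, 1.0, 0.0, -0.001]
force: [1.4, 0.7, -0.6]
finger_gap: 0.6
gripper_force: 0.0
t: 15.08
tcp_pos: [0.5382, -0.4198, 0.2207]
tool_rot: [0.0, 1.0, 0.001, -0.001]
force: [-0.1, -0.3, -1.1]
finger_gap: 0.599
gripper_force: 0.0
[ 0.5385 -0.4192  0.221 ] [-1.0e-04  1.0e+00  1.2e-03 -9.0e-04]
1517 [ 0.53636989 -0.42844128] [0.05165327 0.05017108] 0.008744147296385237
517 [ 0.53634795 -0.42866315] [0.02128407 0.02113894] 0.04658724360759474
```

```bash
python3 -m crank '[{"dp":[0.004,-0.018,0.05],"delta_rot":[0,0,0],"fingers":0.2},{"dp":[0,0,0.07],"delta_rot":[0,0,0],"fingers":0.2},{"dp":[0,0,0.06],"delta_rot":[0,0,0],"fingers":0.2},{"dp":[0,0,0.045],"delta_rot":[0,0,0],"fingers":0.2},{"dp":[0,0,0.033],"delta_rot":[0,0,0],"fingers":0.2},{"dp":[0,0,0],"delta_rot":[0,0,0],"fingers":0.2},{"dp":[0,0,0],"delta_rot":[0,0,0],"fingers":0.2},{"dp":[0,0,0],"delta_rot":[0,0,0],"fingers":0.2}]'
python3 -m crank '[{"dp":[0,0,0],"delta_rot":[0,0,0],"fingers":-1},{"dp":[0,0,0],"delta_rot":[0,0,0],"fingers":-1},{"dp":[0,0,0],"delta_rot":[0,0,0],"fingers":-1},{"dp":[0,0,0],"delta_rot":[0,0,0],"fingers":-1},{"dp":[0,0,0],"delta_rot":[0,0,0],"fingers":-1},{"dp":[0,0,0],"delta_rot":[0,0,0],"fingers":-1}]' 40
```

```text
t: 15.8
tcp_pos: [0.5378, -0.4294, 0.0941]
tool_rot: [-0.0, 1.0, -0.001, 0.001]
force: [-0.3, -0.7, 0.1]
finger_gap: 0.597
gripper_force: 0.0
t: 16.3
tcp_pos: [0.5377, -0.4303, 0.0948]
tool_rot: [0.0, 1.0, -0.001, 0.001]
force: [-0.2, 1.9, 6.3]
finger_gap: 0.241
gripper_force: 39.4
```

```bash
python3 -m crank '[{"dp":[0,0,-0.02],"delta_rot":[0,0,0],"fingers":-1},{"dp":[0,0,-0.05],"delta_rot":[0,0,0],"fingers":-1},{"dp":[0,0,-0.07],"delta_rot":[0,0,0],"fingers":-1},{"dp":[0,0,-0.06],"delta_rot":[0,0,0],"fingers":-1},{"dp":[0,0,-0.05],"delta_rot":[0,0,0],"fingers":-1}]'
python3 -m crank '[{"dp":[0.03,0.03,0],"delta_rot":[0,0,0],"fingers":-1},{"dp":[0.05,0.048,0],"delta_rot":[0,0,0],"fingers":-1},{"dp":[0.05,0.048,0],"delta_rot":[0,0,0],"fingers":-1},{"dp":[0.05,0.048,0],"delta_rot":[0,0,0],"fingers":-1},{"dp":[0.05,0.048,0],"delta_rot":[0,0,0],"fingers":-1},{"dp":[0.05,0.048,0],"delta_rot":[0,0,0],"fingers":-1},{"dp":[0.045,0.04,0],"delta_rot":[0,0,0],"fingers":-1},{"dp":[0.03,0.03,0],"delta_rot":[0,0,0],"fingers":-1},{"dp":[0,0,0],"delta_rot":[0,0,0],"fingers":-1},{"dp":[0,0,0],"delta_rot":[0,0,0],"fingers":-1},{"dp":[0,0,0],"delta_rot":[0,0,0],"fingers":-1},{"dp":[0,0,0],"delta_rot":[0,0,0],"fingers":-1}]'
```

```text
t: 16.72
tcp_pos: [0.5371, -0.4302, 0.2207]
tool_rot: [0.0, 1.0, -0.001, 0.001]
force: [-0.0, -0.4, -0.4]
finger_gap: 0.245
gripper_force: 39.2
t: 17.72
tcp_pos: [0.3607, -0.2613, 0.2184]
tool_rot: [0.0, 1.0, -0.001, 0.001]
force: [-0.0, 0.6, -1.2]
finger_gap: 0.242
gripper_force: 39.2
```

```bash
python3 -m crank '[{"dp":[0.001,0.001,0.03],"delta_rot":[0,0,0],"fingers":-1},{"dp":[0,0,0.05],"delta_rot":[0,0,0],"fingers":-1},{"dp":[0,0,0.05],"delta_rot":[0,0,0],"fingers":-1},{"dp":[0,0,0.03],"delta_rot":[0,0,0],"fingers":-1},{"dp":[0,0,0.012],"delta_rot":[0,0,0],"fingers":-1},{"dp":[0,0,0.008],"delta_rot":[0,0,0],"fingers":-1},{"dp":[0,0,0],"delta_rot":[0,0,0],"fingers":-1},{"dp":[0,0,0],"delta_rot":[0,0,0],"fingers":-1},{"dp":[0,0,0],"delta_rot":[0,0,0],"fingers":-1}]'
```

```text
t: 18.47
tcp_pos: [0.3595, -0.2598, 0.1287]
tool_rot: [0.0, 1.0, -0.001, 0.001]
force: [1.0, -0.2, -2.2]
finger_gap: 0.243
gripper_force: 39.2
```

```bash
python3 -m crank '[{"dp":[-0.001,-0.001,0.004],"delta_rot":[0,0,0],"fingers":-1},{"dp":[0,0,0.002],"delta_rot":[0,0,0],"fingers":-1},{"dp":[0,0,0.002],"delta_rot":[0,0,0],"fingers":-1},{"dp":[0,0,0.002],"delta_rot":[0,0,0],"fingers":-1},{"dp":[0,0,0],"delta_rot":[0,0,0],"fingers":-1},{"dp":[0,0,0],"delta_rot":[0,0,0],"fingers":-1}]'
```

```text
t: 18.97
tcp_pos: [0.3598, -0.26, 0.1247]
tool_rot: [0.0, 1.0, -0.001, 0.001]
force: [-1.3, 1.4, 16.6]
finger_gap: 0.246
gripper_force: 41.1
```

```bash
python3 -m crank '[{"dp":[0,0,-0.003],"delta_rot":[0,0,0],"fingers":-0.3},{"dp":[0,0,0],"delta_rot":[0,0,0],"fingers":0.0},{"dp":[0,0,0],"delta_rot":[0,0,0],"fingers":0.1},{"dp":[0,0,0],"delta_rot":[0,0,0],"fingers":0.1},{"dp":[0,0,-0.03],"delta_rot":[0,0,0],"fingers":0.1},{"dp":[0,0,-0.06],"delta_rot":[0,0,0],"fingers":0.1},{"dp":[0,0,-0.07],"delta_rot":[0,0,0],"fingers":0.1},{"dp":[0,0,-0.035],"delta_rot":[0,0,0],"fingers":0.1}]'
python3 -m crank '[{"dp":[-0.0178,0.069,0],"delta_rot":[0,0,0],"fingers":0.1},{"dp":[-0.0178,0.069,0],"delta_rot":[0,0,0],"fingers":0.1},{"dp":[-0.0178,0.069,0],"delta_rot":[0,0,0],"fingers":0.1},{"dp":[-0.0178,0.069,0],"delta_rot":[0,0,0],"fingers":0.1},{"dp":[-0.0178,0.069,0],"delta_rot":[0,0,0],"fingers":0.1},{"dp":[-0.0178,0.069,0],"delta_rot":[0,0,0],"fingers":0.1},{"dp":[-0.0178,0.069,0],"delta_rot":[0,0,0],"fingers":0.1},{"dp":[-0.0178,0.069,0],"delta_rot":[0,0,0],"fingers":0.1},{"dp":[-0.0178,0.069,0],"delta_rot":[0,0,0],"fingers":0.1},{"dp":[-0.0178,0.069,0],"delta_rot":[0,0,0],"fingers":0.1},{"dp":[-0.0178,0.069,0],"delta_rot":[0,0,0],"fingers":0.1}]'
python3 -m crank '[{"dp":[0,0,0],"delta_rot":[0,0,0],"fingers":0.1},{"dp":[0,0,0],"delta_rot":[0,0,0],"fingers":0.1},{"dp":[0,0,0],"delta_rot":[0,0,0],"fingers":0.1},{"dp":[0,0,0],"delta_rot":[0,0,0],"fingers":0.1}]'
python3 chk.py .458 .119 38 0 w4
```

```text
t: 19.63
tcp_pos: [0.36, -0.2602, 0.2242]
tool_rot: [0.0, 1.0, -0.001, 0.001]
force: [-0.3, -0.2, -0.5]
finger_gap: 0.549
gripper_force: 0.0
t: 20.55
tcp_pos: [0.4575, 0.1216, 0.2216]
tool_rot: [0.0, 1.0, -0.0, -0.0]
force: [1.2, -0.5, -0.1]
finger_gap: 0.548
gripper_force: 0.0
t: 20.88
tcp_pos: [0.4571, 0.1187, 0.2216]
tool_rot: [0.001, 1.0, -0.0, -0.001]
force: [-0.3, 1.0, -0.2]
finger_gap: 0.553
gripper_force: 0.0
[0.4572 0.1185 0.2217] [ 1.2e-03  1.0e+00 -1.0e-04 -6.0e-04]
570 [0.45608636 0.12083534] [0.03212944 0.03687848] 0.008684030708169666
510 [0.45850882 0.12070911] [0.02123706 0.02055539] 0.04659783561657321
```

```bash
python3 -m crank '[{"dp":[-0.0026,0.004,0.05],"delta_rot":[0,0,0],"fingers":0.1},{"dp":[0,0,0.07],"delta_rot":[0,0,0],"fingers":0.1},{"dp":[0,0,0.06],"delta_rot":[0,0,0],"fingers":0.1},{"dp":[0,0,0.045],"delta_rot":[0,0,0],"fingers":0.1},{"dp":[0,0,0.037],"delta_rot":[0,0,0],"fingers":0.1},{"dp":[0,0,0],"delta_rot":[0,0,0],"fingers":0.1},{"dp":[0,0,0],"delta_rot":[0,0,0],"fingers":0.1},{"dp":[0,0,0],"delta_rot":[0,0,0],"fingers":0.1}]'
python3 -m crank '[{"dp":[0,0,0],"delta_rot":[0,0,0],"fingers":-1},{"dp":[0,0,0],"delta_rot":[0,0,0],"fingers":-1},{"dp":[0,0,0],"delta_rot":[0,0,0],"fingers":-1},{"dp":[0,0,0],"delta_rot":[0,0,0],"fingers":-1},{"dp":[0,0,0],"delta_rot":[0,0,0],"fingers":-1},{"dp":[0,0,0],"delta_rot":[0,0,0],"fingers":-1}]' 40
```

```text
t: 21.6
tcp_pos: [0.4594, 0.1209, 0.0916]
tool_rot: [0.001, 1.0, -0.0, 0.0]
force: [0.7, 0.2, 0.6]
finger_gap: 0.549
gripper_force: 0.0
t: 22.1
tcp_pos: [0.4596, 0.1216, 0.0923]
tool_rot: [0.0, 1.0, -0.0, 0.001]
force: [-0.6, -1.0, 7.2]
finger_gap: 0.239
gripper_force: 39.0
```

```bash
python3 -m crank '[{"dp":[0,0,-0.02],"delta_rot":[0,0,0],"fingers":-1},{"dp":[0,0,-0.05],"delta_rot":[0,0,0],"fingers":-1},{"dp":[0,0,-0.07],"delta_rot":[0,0,0],"fingers":-1},{"dp":[0,0,-0.06],"delta_rot":[0,0,0],"fingers":-1},{"dp":[0,0,-0.05],"delta_rot":[0,0,0],"fingers":-1}]'
python3 -m crank '[{"dp":[0.002,-0.04,0],"delta_rot":[0,0,0],"fingers":-1},{"dp":[0.002,-0.07,0],"delta_rot":[0,0,0],"fingers":-1},{"dp":[0.002,-0.07,0],"delta_rot":[0,0,0],"fingers":-1},{"dp":[0.002,-0.07,0],"delta_rot":[0,0,0],"fingers":-1},{"dp":[0.002,-0.07,0],"delta_rot":[0,0,0],"fingers":-1},{"dp":[0.002,-0.06,0],"delta_rot":[0,0,0],"fingers":-1},{"dp":[0.002,-0.04,0],"delta_rot":[0,0,0],"fingers":-1},{"dp":[0,0,0],"delta_rot":[0,0,0],"fingers":-1},{"dp":[0,0,0],"delta_rot":[0,0,0],"fingers":-1},{"dp":[0,0,0],"delta_rot":[0,0,0],"fingers":-1},{"dp":[0,0,0],"delta_rot":[0,0,0],"fingers":-1}]'
```

```text
t: 22.52
tcp_pos: [0.4589, 0.1219, 0.2187]
tool_rot: [0.0, 1.0, 0.0, 0.001]
force: [-0.2, -0.3, -1.0]
finger_gap: 0.237
gripper_force: 39.2
t: 23.43
tcp_pos: [0.4514, -0.0871, 0.2162]
tool_rot: [-0.0, 1.0, 0.0, -0.0]
force: [0.5, 0.1, -0.6]
finger_gap: 0.24
gripper_force: 39.3
```

```bash
python3 -m crank '[{"dp":[-0.002,-0.002,0.03],"delta_rot":[0,0,0],"fingers":-1},{"dp":[0,0,0.05],"delta_rot":[0,0,0],"fingers":-1},{"dp":[0,0,0.05],"delta_rot":[0,0,0],"fingers":-1},{"dp":[0,0,0.03],"delta_rot":[0,0,0],"fingers":-1},{"dp":[0,0,0.014],"delta_rot":[0,0,0],"fingers":-1},{"dp":[0,0,0.008],"delta_rot":[0,0,0],"fingers":-1},{"dp":[0,0,0],"delta_rot":[0,0,0],"fingers":-1},{"dp":[0,0,0],"delta_rot":[0,0,0],"fingers":-1},{"dp":[0,0,0],"delta_rot":[0,0,0],"fingers":-1}]'
```

```text
t: 24.18
tcp_pos: [0.4534, -0.0893, 0.1258]
tool_rot: [0.0, 1.0, -0.0, 0.001]
force: [0.8, -0.5, 0.0]
finger_gap: 0.243
gripper_force: 39.3
```

```bash
python3 -m crank '[{"dp":[0.001,0.001,0.004],"delta_rot":[0,0,0],"fingers":-1},{"dp":[0,0,0.002],"delta_rot":[0,0,0],"fingers":-1},{"dp":[0,0,0.001],"delta_rot":[0,0,0],"fingers":-1},{"dp":[0,0,0.001],"delta_rot":[0,0,0],"fingers":-1},{"dp":[0,0,0],"delta_rot":[0,0,0],"fingers":-1},{"dp":[0,0,0],"delta_rot":[0,0,0],"fingers":-1}]'
```

```text
t: 24.68
tcp_pos: [0.4525, -0.0889, 0.1223]
tool_rot: [0.0, 1.0, -0.0, 0.001]
force: [-1.7, 1.3, 10.8]
finger_gap: 0.247
gripper_force: 40.5
```

Contact at the expected height. I'm releasing, retreating toward the left side where the arm clears the view, and checking.

```bash
python3 -m crank '[{"dp":[0,0,-0.002],"delta_rot":[0,0,0],"fingers":-0.3},{"dp":[0,0,0],"delta_rot":[0,0,0],"fingers":0.0},{"dp":[0,0,0],"delta_rot":[0,0,0],"fingers":0.1},{"dp":[0,0,0],"delta_rot":[0,0,0],"fingers":0.1},{"dp":[0,0,-0.03],"delta_rot":[0,0,0],"fingers":0.1},{"dp":[0,0,-0.06],"delta_rot":[0,0,0],"fingers":0.1},{"dp":[0,0,-0.07],"delta_rot":[0,0,0],"fingers":0.1},{"dp":[0,0,-0.07],"delta_rot":[0,0,0],"fingers":0.1},{"dp":[0,0,-0.07],"delta_rot":[0,0,0],"fingers":0.1}]'
python3 -m crank '[{"dp":[0,0.07,0],"delta_rot":[0,0,0],"fingers":0.1},{"dp":[0,0.07,0],"delta_rot":[0,0,0],"fingers":0.1},{"dp":[0,0.07,0],"delta_rot":[0,0,0],"fingers":0.1},{"dp":[0,0.07,0],"delta_rot":[0,0,0],"fingers":0.1},{"dp":[0,0.07,0],"delta_rot":[0,0,0],"fingers":0.1},{"dp":[0,0.07,0],"delta_rot":[0,0,0],"fingers":0.1},{"dp":[0,0.07,0],"delta_rot":[0,0,0],"fingers":0.1},{"dp":[0,0.07,0],"delta_rot":[0,0,0],"fingers":0.1},{"dp":[0,0.07,0],"delta_rot":[0,0,0],"fingers":0.1},{"dp":[0,0.07,0],"delta_rot":[0,0,0],"fingers":0.1},{"dp":[0.03,0.06,0],"delta_rot":[0,0,0],"fingers":0.1},{"dp":[0.03,0.06,0],"delta_rot":[0,0,0],"fingers":0.1}]'
python3 -m crank '[{"dp":[0.05,0.05,0],"delta_rot":[0,0,0],"fingers":0.1},{"dp":[0.05,0.05,0],"delta_rot":[0,0,0],"fingers":0.1},{"dp":[0.05,0.05,0],"delta_rot":[0,0,0],"fingers":0.1},{"dp":[0.05,0.05,0],"delta_rot":[0,0,0],"fingers":0.1},{"dp":[0.05,0.05,0],"delta_rot":[0,0,0],"fingers":0.1},{"dp":[0.05,0.05,0],"delta_rot":[0,0,0],"fingers":0.1},{"dp":[0,0,0],"delta_rot":[0,0,0],"fingers":0.1},{"dp":[0,0,0],"delta_rot":[0,0,0],"fingers":0.1}]'
python3 - <<'E'
from h import *
p,d,M=save('top','top1')
cv2.imwrite('pics/top1c.png',cv2.resize(p[130:320,120:520,::-1],None,fx=2,fy=2,interpolation=cv2.INTER_CUBIC))
save('scene','scene1')
v,u=np.mgrid[0:400,0:640].astype(float)
P=world('top',d.astype(float),u,v,M).reshape(-1,3); P[:,2]+=.0016
for n,c,D in(('XL',(.6591,-.1085),84),('L',(.5964,.2785),68),('M',(.3576,-.2607),52),('S',(.4503,-.0893),38)):
    q=P[np.hypot(*(P[:,:2]-c).T)<D/2e3+.006]
    for a,b in((.072,.08),(.0345,.0415)):
        k=q[(q[:,2]>a)&(q[:,2]<b)]
        print(n,c,((k[:,:2].min(0)+k[:,:2].max(0))/2).round(4),np.ptp(k[:,:2],axis=0).round(4),k[:,2].mean().round(4))
E
```

```text
t: 25.43
tcp_pos: [0.4518, -0.0886, 0.2731]
tool_rot: [0.0, 1.0, 0.0, -0.001]
force: [1.3, -0.8, -0.5]
finger_gap: 0.55
gripper_force: 0.0
t: 26.43
tcp_pos: [0.4224, 0.3229, 0.2715]
tool_rot: [0.0, 1.0, 0.0, -0.0]
force: [0.2, 0.1, -0.2]
finger_gap: 0.551
gripper_force: 0.0
t: 27.1
tcp_pos: [0.271, 0.4721, 0.2715]
tool_rot: [-0.002, 1.0, -0.0, -0.0]
force: [0.3, -0.4, 0.0]
finger_gap: 0.553
gripper_force: 0.0
XL (0.6591, -0.1085) [ 0.658  -0.1089] [0.0197 0.0194] 0.0769
XL (0.6591, -0.1085) [ 0.6583 -0.1088] [0.0812 0.08  ] 0.0389
L (0.5964, 0.2785) [0.5942 0.2785] [0.0191 0.0204] 0.0766
L (0.5964, 0.2785) [0.5955 0.2792] [0.0669 0.0674] 0.0388
M (0.3576, -0.2607) [ 0.357  -0.2605] [0.0184 0.0199] 0.0768
M (0.3576, -0.2607) [ 0.3575 -0.2598] [0.0499 0.0504] 0.0389
S (0.4503, -0.0893) [ 0.4498 -0.0896] [0.0188 0.0191] 0.0771
S (0.4503, -0.0893) [ 0.4498 -0.0888] [0.0363 0.0343] 0.039
```

View pics/top1c.png

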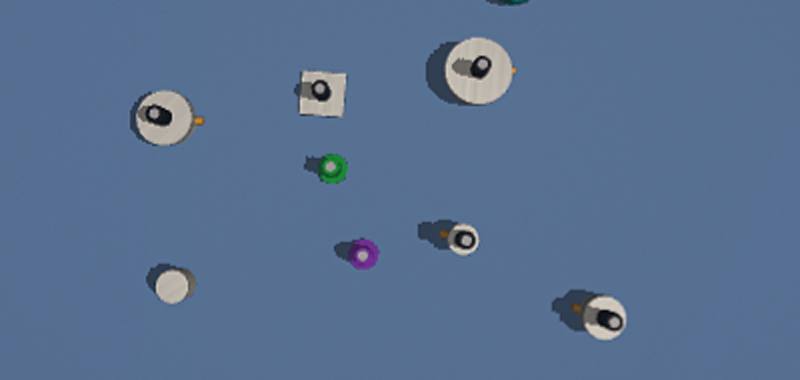

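View pics/scene1.png

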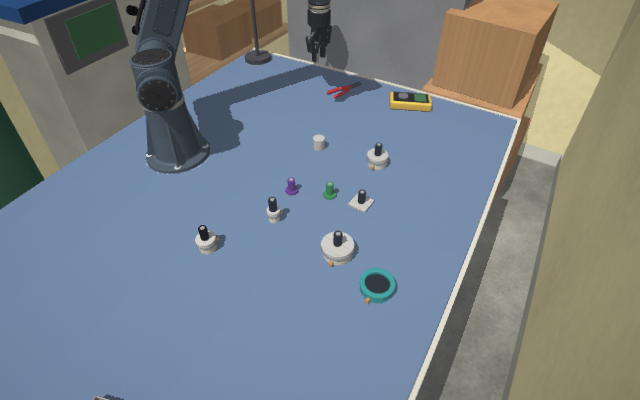

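All four covers lie flat on their own ports (crop: XL (479,70), L (165,118), M (605,318), S (463,240)), centred to about 1–2 mm. The plate and the spacer have not moved.

```bash
python3 -c "
from station import manip
print(manip.sign_off())"
```

```text
the job is handed in; nothing more can be done
None
```

All four ports are closed with their own covers, flat and knob-up, centred to about 1–2 mm by the top camera; the plate and spacer were left untouched, and the job was handed in at about 27 s.

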